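Nip a glued edge strip under the spring clip, then free it

TASK

The blue strip on the pine offcut has just been stuck on with contact adhesive and needs a short nip under the spring clip. Press the clip's round black thumb pad gently down with the shut fingertips so that the jaw rises, swing the clip round its pivot screw, let the jaw down on the blue strip and let go, leaving it to hold there by itself for two full seconds; then press and swing the clip back to where it was parked, well clear of the board, and let go. Do not force the clip (never over 25 N) and do not shove the board.

Things in the scene. Friction and masses are not known exactly. Their poses are not given: they have to be found in the camera images.
- plate: green painted holding plate, 205 x 250 mm, its top 15 mm above the bench, with an aluminium fence along its far (+x) edge. Fixed to the bench. Origin: on the clip's vertical pivot axis, on the bench. Axes: x from the pivot towards the board and fence, y along the board, z up
- clip: spring clip: steel see-saw leaf on a post. Origin on its pivot axis at the plate's top; fixed with the plate's axes, so it does not tell the swing. Jaw: 12 mm thick round steel bar, 16 mm long, 74 mm from the pivot axis. Thumb pad: flat round black rubber screw head, 36 mm wide, 65 mm from the axis at the opposite end. At rest the jaw's underside is 14 mm above the plate, lower than the board
- pad_level (a point): point on the pivot axis at the pad's nominal top height: 48 mm above the plate's top (63 mm above the bench), jaw at rest. The thumb screw is set anew each time, so the pad's real top is anywhere from 8 mm lower to 8 mm higher: find it by touch. With the jaw resting on the strip the pad is about 6.5 mm lower than at rest. Fixed with the plate's axes
- pivot_screw (a point): brass pivot screw's head, 32 mm above the plate. Pressing the pad tips the leaf: it gives from about 3 N, stiffening 0.95 N per mm; at 9.5 N (7 mm) the jaw is level with the strip's top, at 12 to 13 N (10 mm) 4 mm above it, at 15 N (12 mm) a hard stop. With the jaw on the strip it gives only from 9 N. The swing is light (1 to 2 N at the pad): a tip pressing on the rubber carries it
- clip_swing (a joint): swing of the clip about the pivot screw in rad, growing anticlockwise from above; stops at -0.25 and 1.85; stays where left. At value q the jaw points along angle (q - 1.25) from the plate's +x axis (towards +y), the pad the opposite way. Parked near 0 (-0.15 to 0.2), the jaw off the board on the -y side; at 1.25 the jaw points squarely at the board
- board: loose pine offcut, 45 x 140 x 19 mm, lying flat on the plate along its y, about 1.5 mm off the fence; its near edge is 62.5 mm from the pivot axis. Origin at the centre of its underside
- strip: blue strip, 20 mm (x) x 44 mm (y) x 2.5 mm, stuck on top of the board along its near edge, its top 36.5 mm above the bench. Origin at the centre of its underside. The board lies up to 25 mm either way along the fence, so the swing angle that brings the jaw over the strip differs
There are look-alikes about, which are no part of the job. There is more than one size of the board; the one meant has the size given above.

How it is judged:
By the outcome, as a careful person would: the job done as asked, in the order asked, and still so for the second after the job is handed in, with the robot touching nothing.
It also fails if it takes over 56 s, if anything falls off the work surface, if the arm or the gripper's body presses on something with over 40 N, if the wrist force passes 120 N, or if a joint passes its speed limit or range.

ROBOT

A 7-joint arm with a two-finger parallel gripper is mounted at the origin on a cart in front of the work surface, level with it; the furniture and walls round the work are solid. World frame = base frame: x ahead of the robot, y to its left, z up, the work surface at z = 0. Lengths are in m, angles in rad, forces in N, time in s.
With the tool pointing down it reaches from about 0.35 to 0.9 m from the base axis. Payload 8.1 kg.
Tool frame: the origin (TCP) lies midway between the tips of the shut fingers; the grasp point (between the pads) lies arm.grasp_offset behind it (arm.grasp_offset is the distance from the TCP to the grasp point, in m); z points along the fingers, y is the line along which they close (so a half turn about z gives the same grasp; the last joint's range is limited). The gripper opens to 92 mm and grips with 3 to 60 N. Pads are 19 mm wide; open, the fingers measure 130 mm over their backs; the gripper's body (75 mm by 190 mm) begins 47 mm behind the grasp point.
Start: joints at [-1.451, 0.434, 0.025, 1.573, -0.012, 1.134, -0.075], TCP at [0.138, 0.61, 0.203] pointing down, gripper open.
Joint ranges: [-2.62, 2.62], [-0.44, 2.09], [-1.27, 1.32], [0.08, 2.57], [-1.32, 4.46], [0.12, 2], [-2.74, 2.74]. Speed limits (rad/s): [2.22, 2.22, 3.01, 3.01, 3.14, 3.14, 3.14].

INTERFACE

Orientations are given as a rotation vector (axis times angle).
In Python, from cell import observe, imaging, arm gives the robot as it stands.
- The arm moves only by the tool apply_moves, never from a script. Its argument "commands" is a list of rows, each a list of 5 numbers: the opening in per cent of the stroke, from 0 (shut) to 100 (fully open), then the shift along the world's x, y, z in units of 0.06 m (1.0 is 0.06 m), then the turn about the world's z in units of 0.5 rad (1.0 is 0.5 rad). A call has 1 to 12 rows; each row shifts and turns the commanded pose from where the row before left it; what a row does not reach is not made up. A row lasts 1/8 s, in which the tool goes at most 62.5 mm and 10.7 degrees, less where a joint would pass 70% of its speed; a pose out of reach is approached as far as the arm can. A call with a number of a shift or a turn outside -1 to 1 is refused whole. A call with a gripper value outside its range is refused whole. The fingers move at their own pace and stop on an object; "newtons" is the grip in N (left out, the last holds). Time passes only in rows, so rows that do not move let the fingers close. It gives the time, the measured TCP pose, the force, the opening and the grip force at its end, in the units of the state.
- observe(): the state, without advancing time (a new reading comes with each control period).
- imaging.get_image(name): name is "scene" or "top"; returns (picture, depth): 384x512x3 uint8, red, green, blue; 384x512 float32, m along the optical axis (not along the pixel's ray), 0 where there is no reading.
- imaging.camera_params(name): a dict with "camera_matrix" (3x3 intrinsics, pixels), "dist" ([k1, k2, p1, p2, k3] as OpenCV has them; the pictures are not rectified), "origin" and "rotation" of the camera in the world. Camera axes: x right, y up, looking along -z (the intrinsics and any distortion apply to the point x, -y, -z); pixel columns grow to the right and rows downward; lengths in m; the calibration is good to about 2 mm. A picture is of the moment at which its call begins. camera_params takes no time and is no camera call.
- arm.sign_off(): hands the job in; it is judged then, once.
The state is a dict: "clock": time; "joints": joint angles; "dq": joint speeds; "joint_efforts": joint torques, N m; "position": TCP position; "ee_rot": TCP orientation; "force": force on the tool from outside, world axes, zero at the start; "ft_torque": the same for the moment, N m; "width": opening from 0.0 (shut) to 1.0 (fully open); "gripper_force": force on a finger pad.
Only numpy, scipy, OpenCV 4.12 (cv2) and the standard library are available. Lean on these libraries where they do the work, as an engineer would, in place of code of your own. Each camera call takes 0.05 s, during which the arm holds its last target. There are 200 camera calls.

## Working session

There is one attempt and no reset: what is moved stays moved. The work goes in short steps, Python scripts to look and compute and a tool call to move; the robot and the scene stay as the last step left them, time stands still between calls to the robot, and variables do not carry over. Pictures are saved under pics/ and viewed, at most 10 in all, crops included, and the job is handed in when it is done.

Besides the shell and the picture viewer there is one more tool, called as name([rows], argument=value, ...), one row to a line, values as JSON. apply_moves: Moves the arm, as the interface text tells. Its arguments: {"type":"object","properties":{"commands":{"type":"array"},"newtons":{"type":"number"}},"required":["commands"]}

```bash
ls; mkdir -p pics; cat > h.py <<'E'
import numpy as np, cv2
from cell import observe, imaging, arm
def grab(n,tag):
    im,d=imaging.get_image(n); cv2.imwrite(f'pics/{tag}.png',im[:,:,::-1]); np.savez(f'pics/{tag}.npz',im=im,d=d); return im,d
def ray(n,uv):
    p=imaging.camera_params(n); K=np.array(p['camera_matrix']);D=np.array(p['dist'])
    q=cv2.undistortPoints(np.array(uv,float).reshape(-1,1,2),K,D).reshape(-1,2)
    v=np.c_[q[:,0],-q[:,1],-np.ones(len(q))]@np.array(p['rotation']).T
    return np.array(p['origin']),v
def onz(n,uv,z):
    o,v=ray(n,uv); return o+v*((z-o[2])/v[:,2])[:,None]
def bydepth(n,uv,d):
    o,v=ray(n,uv); return o+v*np.array([d[int(round(b)),int(round(a))] for a,b in uv])[:,None]
E
python3 - <<'E'
from h import *
for n in("scene","top"):
    grab(n,n+'0'); p=imaging.camera_params(n); print(n,p['origin'],p['rotation'],p['camera_matrix'],p['dist'])
s=observe(); print(s['clock'],s['position'],s['ee_rot'],s['force'],s['width'])
E
```

```text
pics
scene [ 0.09742578 -0.3019304   0.65409523] [ 0.73170692 -0.43695507 -0.99149733] [[420.53522751   0.         260.95193123]
 [  0.         420.53522751 187.54566488]
 [  0.           0.           1.        ]] [-0.10366857  0.          0.          0.          0.        ]
top [ 0.52610254 -0.02895468  0.94690744] [ 0.11299497 -0.07706981 -1.54271054] [[458.02750713   0.         251.46616212]
 [  0.         458.02750713 178.13719609]
 [  0.           0.           1.        ]] [-0.04764099  0.          0.          0.          0.        ]
0.1 [0.13808908 0.60906766 0.20254418] [ 3.49409139e-01  3.12208187e+00 -2.16822364e-03] [ 0.19953472 -1.58789423  0.27577366] 1.0020467275801663
```

View pics/scene0.png

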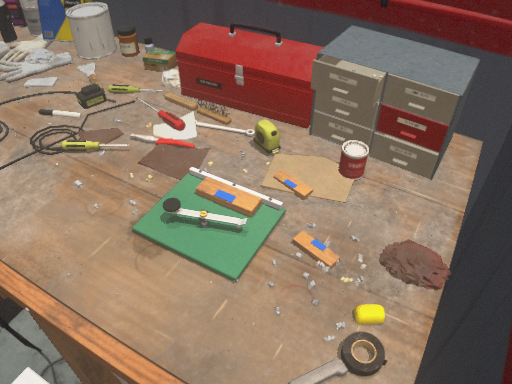

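View pics/top0.png

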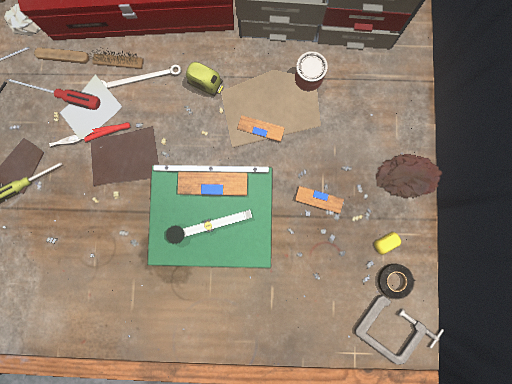

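The plate holds one board with a blue strip at top (212,188). Two smaller look-alikes lie off the plate, at (260,128) and (320,199). On the clip, the pad is at (176,234), the screw at (208,226) and the jaw at (249,215). I'll measure these and check with one enlarged crop.

```bash
sed -i "s/np.array(p\['rotation'\]).T/cv2.Rodrigues(np.array(p['rotation'],float))[0].T/" h.py
python3 - <<'E'
from h import *
F={n:np.load(f'pics/{n}0.npz') for n in('scene','top')}
roi={'top':(145,160,280,272),'scene':(130,160,290,275)}
def cen(m,n,pick=None):
    x0,y0,x1,y1=roi[n]; k=np.zeros(m.shape,np.uint8); k[y0:y1,x0:x1]=m[y0:y1,x0:x1]
    c,l,s,ce=cv2.connectedComponentsWithStats(k); i=1+np.argmax(s[1:,4]); return ce[i],s[i],(l==i)
R={}
for n in F:
    im=F[n]['im'];d=F[n]['d'];hsv=cv2.cvtColor(im,cv2.COLOR_RGB2HSV); H,S,V=[hsv[...,i].astype(int) for i in range(3)]
    masks={'blue':(H>100)&(H<125)&(S>120),'wood':(H>5)&(H<20)&(S>120)&(V>120),'pad':(V<60),'brass':(H>18)&(H<32)&(S>90)&(V>120),'green':(H>60)&(H<90)&(S>90)}
    for k,m in masks.items():
        c,s,l=cen(m,n); R[n,k]=c; ys,xs=np.nonzero(l)
        P=bydepth(n,np.c_[xs,ys],d)
        print(n,k,c.round(1),s,'depthpts med',np.median(P,0).round(4))
        if k in('wood','green','blue'):
            z={'wood':.034,'green':.015,'blue':.0365}[k]; cs,_=cv2.findContours(l.astype(np.uint8),0,2); c0=max(cs,key=cv2.contourArea).reshape(-1,2)
            q=onz(n,c0,z)[:,:2]; r=cv2.minAreaRect((q*1000).astype(np.float32)); print('   rect mm',np.round(r[0],1),np.round(r[1],1),round(r[2],2))
for k in('blue','pad','brass'):
    o1,v1=ray('top',[R['top',k]]);o2,v2=ray('scene',[R['scene',k]])
    A=np.c_[v1[0],-v2[0]];t=np.linalg.lstsq(A,o2-o1,rcond=None)[0];a=o1+t[0]*v1[0];b=o2+t[1]*v2[0];print(k,((a+b)/2).round(4),'gap',np.linalg.norm(a-b).round(4))
im=F['top']['im'][155:275,140:285];cv2.imwrite('pics/crop.png',cv2.resize(im[:,:,::-1],None,fx=5,fy=5,interpolation=2)[:600,:800])
E
```

```text
scene blue [224.7 195.6] [215 190  20  12 128] depthpts med [0.6122 0.0703 0.0356]
   rect mm [611.4  69.5] [40.7 19.3] 89.11
scene wood [229.8 193.9] [196 177  65  38 814] depthpts med [0.626  0.0593 0.033 ]
   rect mm [619.8  66.4] [141.7  51.8] 89.58Traceback (most recent call last):
  File "<stdin>", line 12, in <module>
  File "<stdin>", line 6, in cen
    return _wrapfunc(a, 'argmax', axis=axis, out=out, **kwds)
    return bound(*args, **kwds)
ValueError: attempt to get argmax of an empty sequence
```

```bash

cat > m.py <<'E'
from h import *
import sys
def measure(tag):
    F={n:np.load(f'pics/{n}{tag}.npz') for n in('scene','top')}
    roi={'top':(145,160,280,272),'scene':(130,160,290,275)}
    R={}
    for n in F:
        im=F[n]['im'];d=F[n]['d'];hsv=cv2.cvtColor(im,cv2.COLOR_RGB2HSV); H,S,V=[hsv[...,i].astype(int) for i in range(3)]
        masks={'blue':(H>100)&(H<125)&(S>120),'wood':(H>5)&(H<20)&(S>120)&(V>120),'pad':(V<75)&(S<90),'brass':(H>18)&(H<32)&(S>90)&(V>120),'green':(H>60)&(H<90)&(S>90)}
        for k,m in masks.items():
            x0,y0,x1,y1=roi[n]; q=np.zeros(m.shape,np.uint8); q[y0:y1,x0:x1]=m[y0:y1,x0:x1]
            _,l,s,ce=cv2.connectedComponentsWithStats(q)
            if len(s)<2: print(n,k,'none'); continue
            i=1+np.argmax(s[1:,4]); R[n,k]=ce[i]; l=l==i; ys,xs=np.nonzero(l)
            print(n,k,ce[i].round(1),s[i],'depth med',np.median(bydepth(n,np.c_[xs,ys],d),0).round(4))
            if k in('wood','green','blue'):
                z={'wood':.034,'green':.015,'blue':.0365}[k]; cs,_=cv2.findContours(l.astype(np.uint8),0,2); c0=max(cs,key=cv2.contourArea).reshape(-1,2)
                r=cv2.minAreaRect((onz(n,c0,z)[:,:2]*1000).astype(np.float32)); print('   rect mm',np.round(r[0],1),np.round(r[1],1),round(r[2],2))
    for k in('blue','pad','brass'):
        if ('top',k) in R and ('scene',k) in R:
            o1,v1=ray('top',[R['top',k]]);o2,v2=ray('scene',[R['scene',k]])
            t=np.linalg.lstsq(np.c_[v1[0],-v2[0]],o2-o1,rcond=None)[0];a=o1+t[0]*v1[0];b=o2+t[1]*v2[0];print(k,((a+b)/2).round(4),'gap',np.linalg.norm(a-b).round(4))
if __name__=='__main__':
    measure(sys.argv[1])
E
python3 m.py 0; python3 -c "
import cv2;im=cv2.imread('pics/top0.png')[155:275,140:285];cv2.imwrite('pics/crop.png',cv2.resize(im,None,fx=5,fy=5,interpolation=2))"
```

```text
scene blue [224.7 195.6] [215 190  20  12 128] depth med [0.6122 0.0703 0.0356]
   rect mm [611.4  69.5] [40.7 19.3] 89.11
scene wood [229.8 193.9] [196 177  65  38 814] depth med [0.626  0.0593 0.033 ]
   rect mm [619.8  66.4] [141.7  51.8] 89.58
scene pad [171.6 209.2] [163 206  17   6  29] depth med [0.5071 0.1263 0.057 ]
scene brass [202.9 213.3] [200 211   7   6  35] depth med [0.5392 0.074  0.0463]
scene green [206.2 241.1] [ 133  196  141   79 3790] depth med [0.4991 0.0323 0.0139]
   rect mm [535.8  73. ] [156.7 245.7] 1.2
top blue [211.5 189. ] [201 184  22  10 199] depth med [0.6132 0.0734 0.0367]
   rect mm [614.1  73. ] [18.1 42.3] 1.47
top wood [229.  190.4] [213 183  34  12  64] depth med [0.6075 0.0448 0.0341]
   rect mm [611.5  38.1] [70.  20.7] 75.15
top pad [173.9 234.3] [167 226  17  17  98] depth med [0.5214 0.1418 0.059 ]
top brass [207.5 225.1] [204 221   8   9  41] depth med [0.5409 0.0774 0.0475]
top green [209.8 239.9] [ 148  184  124   83 4844] depth med [0.5041 0.074  0.015 ]
   rect mm [541.5  76.3] [163.5 247.6] 0.34
blue [0.6139 0.0727 0.0328] gap 0.0017
pad [0.5221 0.1426 0.0377] gap 0.0038
brass [0.5414 0.0767 0.0429] gap 0.0019
```

View pics/crop.png

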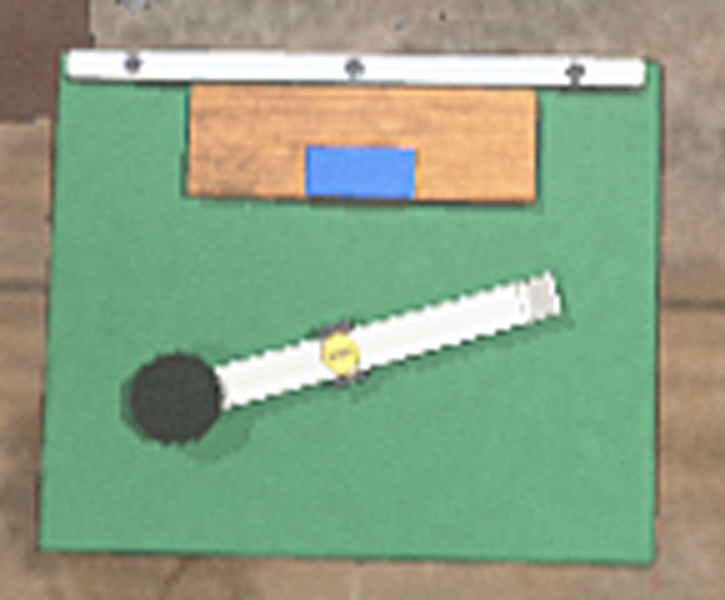

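The crop confirms it: the strip is on the 140 mm board and the clip is parked with its jaw off the board. The pad centre is at top (175.4,234.4) and the screw at (208.2,225.6).

```bash
python3 - <<'E'
from h import *
p=onz('top',[(175.2,234.2)],.063)[0];s=onz('top',[(207.9,225.4)],.047)[0];b=onz('top',[(211.7,189)],.0365)[0];j=onz('top',[(249,214)],.041)[0]
for n,c in zip('psbj',(p,s,b,j)): print(n,c.round(4))
print('pad r',np.linalg.norm((p-s)[:2]),'ang',np.arctan2(*(p-s)[1::-1]),'jaw r',np.linalg.norm((j-s)[:2]),'ang',np.arctan2(*(j-s)[1::-1]),'strip ang',np.arctan2(*(b-s)[1::-1]))
sc=onz('scene',[(171.6,206)],.063);print(sc, onz('scene',[(202.9,213.3)],.047))
E
```

```text
p [0.5213 0.1368 0.063 ]
s [0.5402 0.0761 0.047 ]
b [0.6131 0.0725 0.0365]
j [ 0.5649 -0.0037  0.041 ]
pad r 0.06356200048439586 ang 1.8727840706550962 jaw r 0.0835483466793564 ang -1.2703820417763503 strip ang -0.04973312317406626
[[0.51250133 0.12815724 0.063     ]] [[0.53895187 0.0733898  0.047     ]]
```

apply_moves([
  [0, 0.6, -0.75, 0, 0],
  [0, 0.6, -0.75, 0, 0],
  [0, 0.6, -0.75, 0, 0],
  [0, 0.6, -0.75, 0, 0],
  [0, 0.6, -0.75, 0, 0],
  [0, 0.6, -0.75, 0, 0],
  [0, 0.6, -0.75, 0, 0],
  [0, 0.6, -0.75, 0, 0],
  [0, 0.6, -0.75, 0, 0],
  [0, 0.6, -0.75, 0, 0],
  [0, 0.3, -0.25, 0, 0],
  [0, 0, 0, 0, 0],
])

```text
clock: 1.6
position: [0.517, 0.1426, 0.2029]
ee_rot: [-0.355, -3.121, 0.001]
force: [-0.6, 0.4, -1.0]
width: 0.003
gripper_force: 0.0
```

apply_moves([
  [0, 0.06, -0.08, -0.8, 0],
  [0, 0, 0, -0.8, 0],
  [0, 0, 0, -0.5, 0],
  [0, 0, 0, 0, 0],
  [0, 0, 0, 0, 0],
])

```text
clock: 2.22
position: [0.52, 0.1407, 0.0783]
ee_rot: [0.348, 3.121, 0.001]
force: [1.4, 0.2, 0.4]
width: 0.005
gripper_force: 0.0
```

apply_moves([
  [0, 0, -0.04, -0.05, 0],
  [0, 0, 0, -0.05, 0],
  [0, 0, 0, -0.04, 0],
  [0, 0, 0, 0, 0],
])

```text
clock: 2.72
position: [0.5196, 0.1373, 0.0688]
ee_rot: [-0.349, -3.122, 0.0]
force: [-0.3, 0.1, 0.4]
width: 0.007
gripper_force: 0.0
```

apply_moves([
  [0, 0, 0, -0.04, 0],
  [0, 0, 0, 0, 0],
  [0, 0, 0, 0, 0],
])

```text
clock: 3.1
position: [0.5197, 0.1373, 0.0664]
ee_rot: [-0.349, -3.122, 0.0]
force: [-0.3, 0.3, -1.2]
width: 0.001
gripper_force: 0.0
```

```bash
python3 -c "
from h import *
for n in ('scene','top'): grab(n,n+'1')
a=cv2.imread('pics/scene1.png')[140:260,110:290];b=cv2.imread('pics/top1.png')[150:270,140:290]
cv2.imwrite('pics/c1.png',np.hstack([cv2.resize(a,(430,300)),cv2.resize(b,(370,300))]))
s=observe();print(s['position'],s['force'])"
```

```text
[0.51977018 0.13738657 0.06647677] [-0.29321892  0.8600448  -0.07998419]
```

View pics/c1.png

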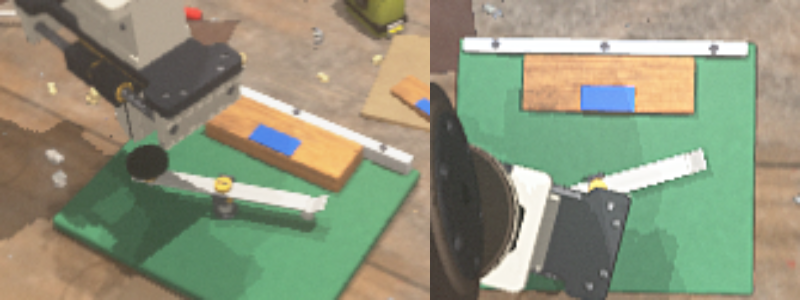

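Left (scene): the gripper is just above or behind the pad at crop (148,160). The fingertip's position over the pad isn't clear, so I'll enlarge.

```bash
python3 -c "
import cv2,numpy as np
from h import *
a=cv2.imread('pics/scene1.png')[180:225,140:200]
cv2.imwrite('pics/c2.png',cv2.resize(a,(720,540),interpolation=cv2.INTER_NEAREST))
p=imaging.camera_params('scene');R=cv2.Rodrigues(np.array(p['rotation']))[0]
def proj(X):
    c=R.T@(np.array(X)-p['origin']); return cv2.projectPoints(np.array([[c[0],-c[1],-c[2]]]),np.zeros(3),np.zeros(3),np.array(p['camera_matrix']),np.array(p['dist']))[0].ravel()
for X in ([.5197,.1373,.0665],[.5207,.1376,.063],[.5207,.1376,.055]): q=proj(X);print(q,(q-[140,180])*12)
"
```

```text
[169.97124783 200.83799783] [359.65497392 250.05597392]
[170.41363863 201.721238  ] [364.96366356 260.65485598]
[170.97239321 204.54485806] [371.6687185  294.53829676]
```

View pics/c2.png

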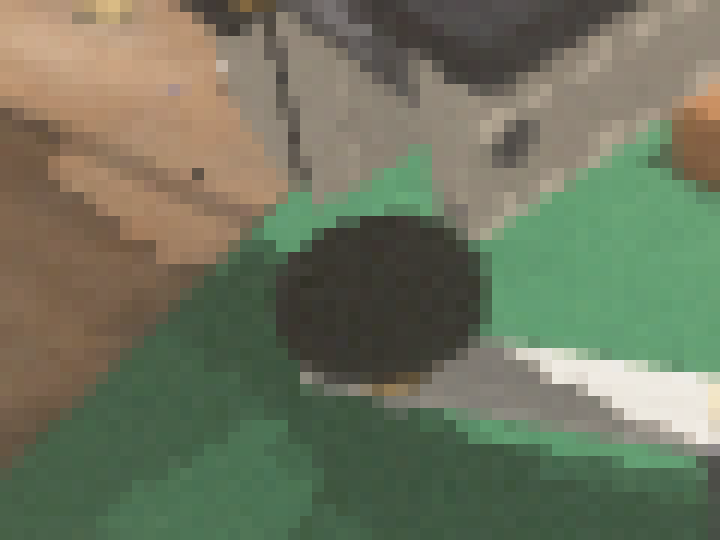

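The finger tip bottom is near c2 (300–430,150–200) and the pad top centre at (383,295). The tip is clearly above the pad, so I'll check with depth.

```bash
python3 -c "
from h import *
z=np.load('pics/scene1.npz');d=z['d']
for nm,uv in (('pad',[(168,203),(172,204),(176,204),(172,208),(172,200)]),('tip',[(165,195),(166,195),(167,194),(169,193),(171,193),(174,191),(162,188),(168,188)])):
    print(nm);print(bydepth('scene',uv,d).round(4))
z=np.load('pics/top0.npz');d=z['d'];print(bydepth('top',[(172,234),(175,234),(178,234),(175,230),(175,238),(207,225),(211,189),(190,200)],d).round(4))
"
```

```text
pad
[[0.5198 0.1441 0.0569]
 [0.5205 0.1343 0.0584]
 [0.5238 0.1266 0.0594]
 [0.5122 0.1278 0.0578]
 [0.5292 0.141  0.0588]]
tip
[[0.5116 0.1391 0.0886]
 [0.5083 0.1329 0.0944]
 [0.5069 0.1283 0.1005]
 [0.5061 0.1216 0.107 ]
 [0.5106 0.121  0.1036]
 [0.517  0.1187 0.1046]
 [0.5091 0.1407 0.1084]
 [0.505  0.1205 0.1213]]
[[0.5215 0.1438 0.0589]
 [0.5217 0.1378 0.0597]
 [0.5218 0.132  0.0598]
 [0.5294 0.1377 0.0622]
 [0.514  0.1374 0.0599]
 [0.5409 0.0777 0.0486]
 [0.6133 0.0741 0.0344]
 [0.5915 0.1188 0.0133]]
```

apply_moves([
  [0, 0, 0, -0.04, 0],
  [0, 0, 0, -0.04, 0],
  [0, 0, 0, 0, 0],
])

```text
clock: 3.58
position: [0.5195, 0.1373, 0.0614]
ee_rot: [-0.349, -3.122, 0.0]
force: [0.9, 0.2, -0.0]
width: 0.003
gripper_force: 0.0
```

apply_moves([
  [0, 0, 0, -0.03, 0],
  [0, 0, 0, -0.03, 0],
  [0, 0, 0, 0, 0],
])

```text
clock: 3.95
position: [0.5196, 0.1373, 0.0579]
ee_rot: [-0.349, -3.122, 0.0]
force: [-0.7, 0.0, -0.6]
width: 0.006
gripper_force: 0.0
```

```bash
python3 -c "
from h import *
print(arm.grasp_offset)
s=observe();print(s['position'],s['force'],s['width'])
F=[];
for i in range(4):
    im,d=imaging.get_image('scene');F.append(observe()['force'])
print(np.mean(F,0),np.std(F,0))
cv2.imwrite('pics/c3.png',cv2.resize(im[170:230,135:215,::-1],(800,600),interpolation=cv2.INTER_NEAREST))
print(bydepth('scene',[(172,204),(176,204),(172,208)],d))
"
```

```text
0.0188
[0.51959709 0.13732275 0.05787355] [-0.67734294  0.02170548 -0.59121071] 0.005735200257752024
[-0.13801356  0.00260372 -0.36038311] [0.30720806 0.24227672 0.63497182]
[[0.52085367 0.13460824 0.05794513]
 [0.52483917 0.12765393 0.0579858 ]
 [0.51189112 0.12751146 0.05823024]]
```

View pics/c3.png

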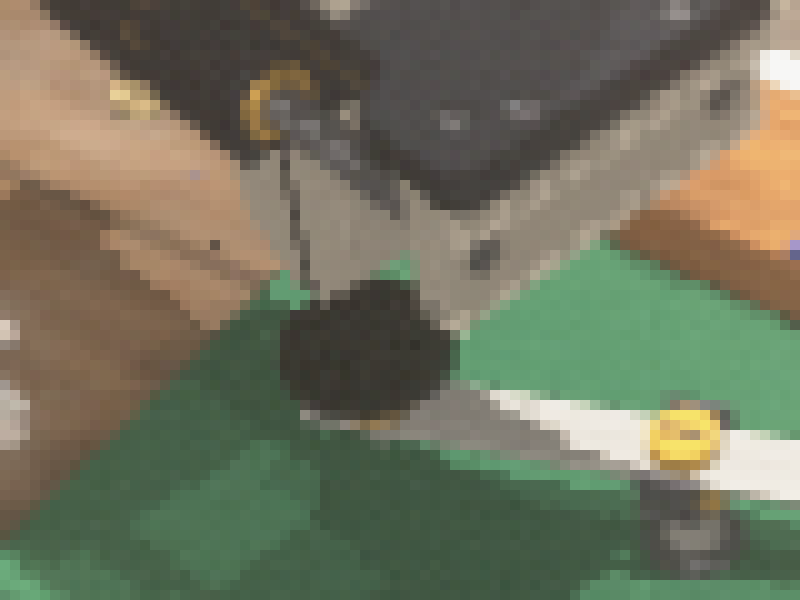

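The tip is now just touching the pad's outline at c3 (320,295), with no contact force yet. I'll keep creeping down.

apply_moves([
  [0, 0, 0, -0.03, 0],
  [0, 0, 0, -0.03, 0],
  [0, 0, 0, 0, 0],
])

```text
clock: 4.53
position: [0.5196, 0.1373, 0.0542]
ee_rot: [-0.349, -3.122, 0.0]
force: [-0.7, -0.4, 0.1]
width: 0.003
gripper_force: 0.0
```

apply_moves([
  [0, 0, 0, -0.03, 0],
  [0, 0, 0, 0, 0],
])

```text
clock: 4.78
position: [0.5196, 0.1373, 0.0525]
ee_rot: [-0.349, -3.122, 0.0]
force: [-0.1, -0.5, -0.2]
width: 0.004
gripper_force: 0.0
```

apply_moves([
  [0, 0, 0, -0.03, 0],
  [0, 0, 0, 0, 0],
])

```text
clock: 5.03
position: [0.5197, 0.1373, 0.0507]
ee_rot: [-0.349, -3.122, 0.0]
force: [-0.0, -0.7, 0.0]
width: 0.002
gripper_force: 0.0
```

There's still no contact at 50.7 mm, which is below the stated range. I'll look before going further.

```bash
python3 -c "
from h import *
a,d=imaging.get_image('scene');b,e=imaging.get_image('top')
np.savez('pics/s4.npz',im=a,d=d)
A=cv2.resize(a[175:225,140:200,::-1],(480,400),interpolation=cv2.INTER_NEAREST);B=cv2.resize(b[205:255,150:190,::-1],(320,400),interpolation=cv2.INTER_NEAREST)
cv2.imwrite('pics/c4.png',np.hstack([A,B]))
for v in range(190,210,2): print(v,[tuple((bydepth('scene',[(u,v)],d)[0]*1000).round().astype(int).tolist()) for u in (164,166,168,170,172,174)])
"
```

```text
190 [(511, 138, 103), (506, 128, 112), (506, 123, 114), (479, 90, 152), (478, 84, 156), (466, 67, 174)]
192 [(510, 139, 98), (508, 131, 103), (506, 124, 109), (507, 119, 110), (477, 84, 152), (476, 78, 156)]
194 [(511, 140, 91), (508, 132, 97), (506, 125, 102), (507, 121, 104), (510, 118, 103), (514, 117, 100)]
196 [(509, 139, 88), (508, 133, 92), (508, 127, 95), (506, 120, 100), (511, 120, 96), (515, 119, 93)]
198 [(510, 142, 80), (508, 134, 86), (506, 127, 91), (505, 121, 95), (510, 120, 91), (514, 119, 88)]
200 [(554, 190, 13), (510, 138, 76), (507, 129, 83), (505, 121, 90), (510, 121, 86), (531, 137, 59)]
202 [(517, 152, 58), (519, 148, 58), (507, 130, 78), (524, 142, 57), (525, 138, 58), (528, 135, 57)]
204 [(513, 148, 58), (97, -302, 654), (517, 142, 58), (518, 137, 60), (521, 135, 58), (522, 130, 59)]
206 [(508, 144, 59), (511, 142, 58), (512, 138, 58), (515, 135, 57), (515, 130, 60), (519, 128, 57)]
208 [(504, 141, 58), (506, 138, 58), (508, 135, 58), (510, 131, 58), (512, 128, 58), (514, 125, 57)]
```

View pics/c4.png

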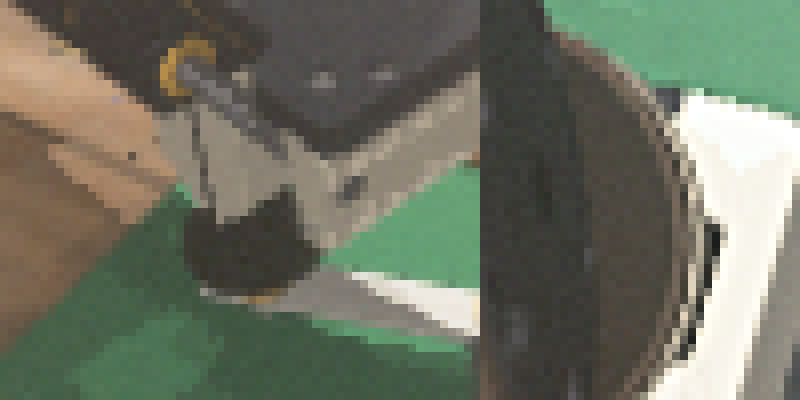

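The depth readings show the physical finger end (x≈.508 face, seam y≈.138) at z≈75 mm, above the pad's top at 58 mm. The xy match is good. I'll keep going by touch.

apply_moves([
  [0, 0, 0, -0.05, 0],
  [0, 0, 0, -0.05, 0],
  [0, 0, 0, 0, 0],
])

```text
clock: 5.5
position: [0.5195, 0.1373, 0.0445]
ee_rot: [-0.349, -3.122, 0.0]
force: [0.4, -0.5, -0.6]
width: 0.008
gripper_force: 0.0
```

apply_moves([
  [0, 0, 0, -0.04, 0],
  [0, 0, 0, -0.04, 0],
  [0, 0, 0, 0, 0],
])

```text
clock: 5.88
position: [0.5196, 0.1373, 0.0399]
ee_rot: [-0.349, -3.122, 0.0]
force: [0.3, -0.1, 0.1]
width: -0.001
gripper_force: 0.0
```

```bash
python3 -c "
from h import *
a,d=imaging.get_image('scene');s=observe();print(s['position'],s['force'],s['joint_efforts'],s['ft_torque'])
A=cv2.resize(a[175:225,140:220,::-1],(800,500),interpolation=cv2.INTER_NEAREST)
cv2.imwrite('pics/c5.png',A)
for v in range(194,216,2): print(v,[tuple((bydepth('scene',[(u,v)],d)[0]*1000).round().astype(int).tolist()) for u in (164,166,168,170,172,174)])
"
```

```text
[0.51963373 0.13730458 0.03993834] [-0.15202272  0.80420228  1.04764277] [-1.95391265e-03 -6.01704311e+01  4.28425714e+00 -2.15723276e+01
  4.28885833e-03  7.22229620e-02  5.88865107e-03] [ 0.04322216  0.00192225 -0.01858174]
194 [(511, 141, 91), (507, 131, 99), (506, 125, 103), (478, 90, 144), (478, 86, 145), (467, 70, 162)]
196 [(510, 140, 87), (507, 133, 93), (506, 126, 97), (507, 121, 99), (476, 85, 143), (476, 80, 146)]
198 [(510, 142, 81), (508, 134, 86), (508, 129, 88), (505, 121, 95), (509, 119, 93), (514, 119, 88)]
200 [(511, 144, 73), (510, 138, 77), (507, 129, 84), (504, 120, 91), (508, 120, 87), (513, 119, 84)]
202 [(509, 144, 69), (510, 139, 71), (507, 130, 78), (506, 123, 82), (508, 120, 83), (514, 121, 76)]
204 [(513, 148, 58), (509, 139, 66), (508, 132, 71), (507, 126, 75), (507, 120, 78), (523, 131, 58)]
206 [(508, 145, 59), (511, 142, 57), (508, 134, 64), (514, 134, 58), (516, 131, 58), (519, 128, 57)]
208 [(505, 143, 56), (506, 138, 59), (508, 134, 59), (511, 132, 57), (513, 129, 56), (514, 124, 58)]
210 [(530, 171, 14), (97, -302, 654), (504, 131, 58), (507, 129, 57), (509, 126, 56), (511, 122, 56)]
212 [(525, 167, 13), (510, 145, 39), (510, 139, 42), (514, 137, 40), (514, 131, 43), (516, 129, 42)]
214 [(520, 162, 15), (522, 159, 15), (524, 155, 15), (526, 151, 15), (529, 149, 14), (531, 145, 13)]
```

The tip's lower end is now at about 63 mm and the pad at 58 mm, so contact should be within a few mm.

apply_moves([
  [0, 0, 0, -0.04, 0],
  [0, 0, 0, 0, 0],
])

```text
clock: 6.18
position: [0.5196, 0.1373, 0.0375]
ee_rot: [-0.349, -3.122, 0.0]
force: [-0.5, -0.6, 0.4]
width: 0.004
gripper_force: 0.0
```

apply_moves([
  [0, 0, 0, -0.03, 0],
  [0, 0, 0, 0, 0],
])

```text
clock: 6.42
position: [0.5198, 0.1374, 0.0358]
ee_rot: [0.349, 3.122, 0.0]
force: [0.6, -0.4, 0.2]
width: 0.006
gripper_force: 0.5
```

apply_moves([
  [0, 0, 0, -0.03, 0],
  [0, 0, 0, 0, 0],
])

```text
clock: 6.68
position: [0.5198, 0.1379, 0.0342]
ee_rot: [0.349, 3.122, 0.001]
force: [-0.9, 2.8, 4.3]
width: 0.008
gripper_force: 2.6
```

apply_moves([
  [0, 0, 0, -0.02, 0],
  [0, 0, 0, 0, 0],
])

```text
clock: 6.92
position: [0.5198, 0.1382, 0.0331]
ee_rot: [0.348, 3.122, 0.002]
force: [-2.0, 2.3, 7.3]
width: 0.003
gripper_force: 3.2
```

Contact at about 4–7 N. I'll check from the camera that the tip really sits on the pad.

```bash
python3 -c "
from h import *
F=[]
for i in range(3):
    a,d=imaging.get_image('scene');F.append(observe()['force'])
print(np.mean(F,0))
A=cv2.resize(a[180:230,150:220,::-1],(800,571),interpolation=cv2.INTER_CUBIC)
cv2.imwrite('pics/c6.png',A)
for v in range(202,220,2): print(v,[tuple((bydepth('scene',[(u,v)],d)[0]*1000).round().astype(int).tolist()) for u in (164,166,168,170,172,174,176)])
"
```

```text
[-2.21623755  2.70339473  6.23006626]
202 [(511, 145, 67), (510, 139, 71), (508, 131, 77), (506, 123, 82), (508, 120, 82), (513, 120, 78), (517, 119, 75)]
204 [(511, 146, 61), (511, 141, 63), (508, 132, 70), (505, 124, 77), (508, 121, 76), (513, 121, 72), (517, 120, 69)]
206 [(510, 147, 55), (510, 141, 59), (508, 133, 65), (507, 126, 69), (507, 121, 72), (520, 129, 56), (522, 126, 56)]
208 [(507, 144, 54), (508, 140, 56), (509, 135, 57), (511, 132, 57), (514, 130, 55), (514, 125, 58), (518, 123, 55)]
210 [(503, 141, 53), (503, 136, 57), (507, 135, 53), (507, 129, 56), (509, 126, 56), (511, 122, 56), (514, 120, 55)]
212 [(525, 167, 14), (511, 145, 38), (503, 132, 52), (507, 130, 49), (508, 126, 51), (517, 130, 41), (520, 127, 40)]
214 [(520, 163, 14), (523, 160, 14), (525, 156, 13), (527, 152, 14), (517, 137, 31), (515, 129, 37), (518, 126, 36)]
216 [(516, 160, 13), (518, 156, 14), (520, 152, 14), (524, 150, 12), (524, 145, 15), (526, 141, 14), (528, 137, 15)]
218 [(510, 155, 16), (514, 152, 14), (516, 149, 14), (518, 145, 14), (520, 142, 14), (522, 138, 14), (524, 134, 14)]
```

View pics/c6.png

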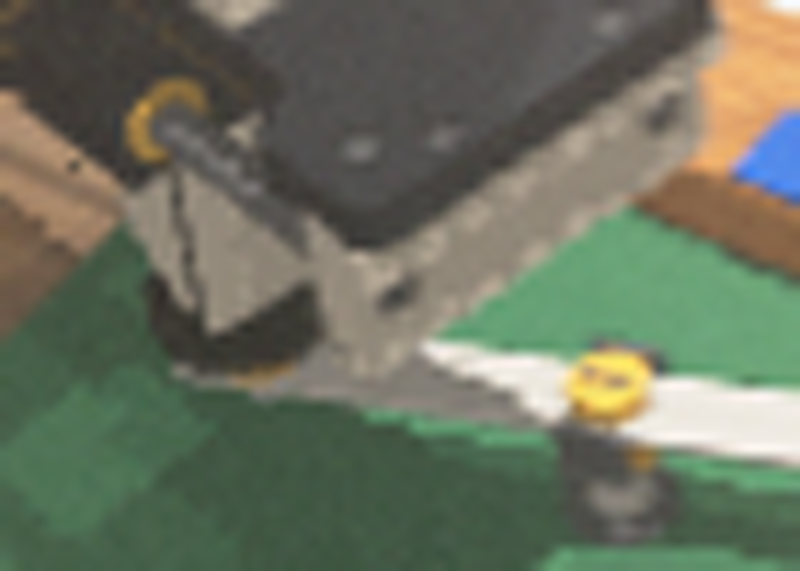

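The wedge tip sits on the pad and the pad is dipping. I'll press on to about 12.5 N, easing outward a little as the pad arcs.

apply_moves([
  [0, 0, 0.01, -0.025, 0],
  [0, 0, 0.01, -0.025, 0],
  [0, 0, 0, 0, 0],
])

```text
clock: 7.45
position: [0.5202, 0.1391, 0.0304]
ee_rot: [0.349, 3.121, 0.001]
force: [-2.1, 2.1, 8.5]
width: 0.009
gripper_force: 4.5
```

apply_moves([
  [0, 0, 0.01, -0.02, 0],
  [0, 0, 0, 0, 0],
])

```text
clock: 7.7
position: [0.5204, 0.1395, 0.0293]
ee_rot: [0.349, 3.121, 0.001]
force: [-0.7, 1.1, 9.9]
width: 0.007
gripper_force: 4.8
```

apply_moves([
  [0, 0, 0, -0.03, 0],
  [0, 0, 0, 0, 0],
])

```text
clock: 7.95
position: [0.5206, 0.1399, 0.0277]
ee_rot: [0.349, 3.121, 0.002]
force: [-1.0, 0.7, 11.9]
width: 0.006
gripper_force: 5.8
```

apply_moves([
  [0, 0, 0, -0.02, 0],
  [0, 0, 0, 0, 0],
])

```text
clock: 8.2
position: [0.5207, 0.1401, 0.0266]
ee_rot: [0.348, 3.12, 0.003]
force: [-2.0, 2.5, 12.5]
width: 0.002
gripper_force: 6.3
```

apply_moves([
  [0, -0.105, -0.038, 0, 0.2],
  [0, -0.1, -0.047, 0, 0.2],
  [0, -0.097, -0.058, 0, 0.2],
  [0, 0, 0, 0, 0],
])

```text
clock: 8.7
position: [0.5026, 0.1312, 0.0268]
ee_rot: [-0.124, 3.137, 0.002]
force: [-1.7, 1.4, 12.4]
width: 0.005
gripper_force: 6.2
```

```bash
cat > j.py <<'E'
from h import *
# clip jaw end: white leaf pixels in top view -> angle about the pivot
im,d=imaging.get_image('top');s=observe();print(s['position'],s['force'],s['clock'])
P=np.array([.5402,.0758]);hsv=cv2.cvtColor(im,cv2.COLOR_RGB2HSV)
m=(hsv[...,1]<60)&(hsv[...,2]>140);m[:176]=0;m[270:]=0;m[:,:205]=0;m[:,280:]=0
ys,xs=np.nonzero(m);q=onz('top',np.c_[xs,ys],.043)[:,:2]-P;r=np.hypot(*q.T);k=(r>.03)&(r<.09)
a=np.arctan2(q[:,1],q[:,0])[k];a=a[(a>-1.7)&(a<.4)];print('leaf angle',np.median(a).round(3),len(a),'pad angle',np.arctan2(s['position'][1]-P[1],s['position'][0]-P[0])-np.pi)
E
python3 j.py
```

```text
[0.50251422 0.13118809 0.02670792] [-2.0490821   1.07375016 12.34154833] 8.75
leaf angle -0.956 250 pad angle -0.9733496598332732
```

The clip follows (leaf at −0.956 rad). Carrying on.

apply_moves([
  [0, -0.088, -0.068, 0, 0.2],
  [0, -0.083, -0.075, 0, 0.2],
  [0, -0.073, -0.083, 0, 0.2],
  [0, 0, 0, 0, 0],
])

```text
clock: 9.25
position: [0.4879, 0.1172, 0.0267]
ee_rot: [-0.59, 3.083, 0.001]
force: [-1.8, 0.6, 12.2]
width: 0.005
gripper_force: 6.1
```

apply_moves([
  [0, -0.067, -0.092, 0, 0.2],
  [0, -0.055, -0.097, 0, 0.2],
  [0, -0.047, -0.102, 0, 0.2],
  [0, 0, 0, 0, 0],
])

```text
clock: 9.75
position: [0.478, 0.0993, 0.0266]
ee_rot: [-1.044, 2.96, -0.0]
force: [-0.9, -1.0, 11.5]
width: 0.005
gripper_force: 5.9
```

apply_moves([
  [0, -0.035, -0.105, 0, 0.2],
  [0, -0.027, -0.11, 0, 0.2],
  [0, 0, 0, 0, 0],
])

```text
clock: 10.12
position: [0.4747, 0.0863, 0.0267]
ee_rot: [-1.333, 2.841, -0.001]
force: [0.3, -0.3, 11.9]
width: 0.0
gripper_force: 5.7
```

```bash
python3 j.py; python3 -c "
from h import *
im,d=grab('top','top7')"; python3 - <<'E'
import cv2
im=cv2.imread('pics/top7.png')[160:260,140:280];cv2.imwrite('pics/c7.png',cv2.resize(im,None,fx=5,fy=5))
E
```

```text
[0.47474184 0.08636242 0.02663952] [-0.32991222 -0.68239996 11.44565584] 10.175
leaf angle -0.137 243 pad angle -0.15998243433260173
```

View pics/c7.png

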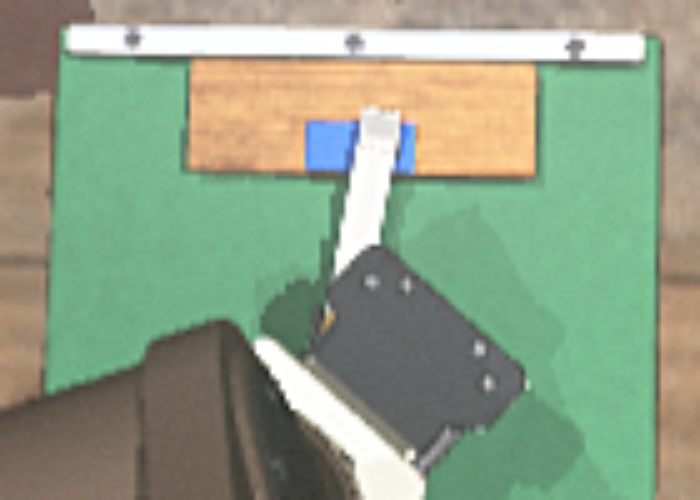

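The jaw is at (380,125), over the strip's right half (the strip spans 306–415). The board hasn't moved. It needs about 0.09 rad more, then lower.

apply_moves([
  [0, -0.013, -0.095, 0, 0.18],
  [0, 0, 0, 0, 0],
  [0, 0, 0, 0.02, 0],
  [0, 0, 0, 0.02, 0],
  [0, 0, 0, 0.02, 0],
  [0, 0, 0, 0.02, 0],
  [0, 0, 0, 0, 0],
])

```text
clock: 11.1
position: [0.4719, 0.0808, 0.0302]
ee_rot: [1.46, -2.781, -0.0]
force: [-0.2, 0.3, 0.2]
width: 0.003
gripper_force: 0.0
```

```bash
python3 j.py
```

```text
[0.4718675  0.08082288 0.03017305] [ 0.93776933  0.72567522 -0.96383941] 11.15
leaf angle -0.061 249 pad angle -0.07337452057149463
```

Force is zero and the jaw is on the strip at −0.06 rad (strip centre −0.05). I'll lift off and wait.

apply_moves([
  [0, 0, 0, 0.1, 0],
  [0, 0, 0, 0.2, 0],
  [0, 0, 0, 0, 0],
  [0, 0, 0, 0, 0],
  [0, 0, 0, 0, 0],
  [0, 0, 0, 0, 0],
  [0, 0, 0, 0, 0],
  [0, 0, 0, 0, 0],
  [0, 0, 0, 0, 0],
  [0, 0, 0, 0, 0],
  [0, 0, 0, 0, 0],
  [0, 0, 0, 0, 0],
])

```text
clock: 12.65
position: [0.4723, 0.081, 0.0485]
ee_rot: [-1.461, 2.781, 0.0]
force: [-0.4, 0.8, 0.1]
width: 0.004
gripper_force: 0.0
```

apply_moves([
  [0, 0, 0, 0, 0],
  [0, 0, 0, 0, 0],
  [0, 0, 0, 0, 0],
  [0, 0, 0, 0, 0],
  [0, 0, 0, 0, 0],
  [0, 0, 0, 0, 0],
  [0, 0, 0, 0, 0],
  [0, 0, 0, 0, 0],
  [0, 0, 0, 0, 0],
  [0, 0, 0, 0, 0],
  [0, 0, 0, 0, 0],
  [0, 0, 0, 0, 0],
])

```text
clock: 14.15
position: [0.4723, 0.081, 0.0484]
ee_rot: [1.461, -2.781, -0.0]
force: [0.5, -0.5, 0.4]
width: 0.006
gripper_force: 0.0
```

```bash
python3 j.py; python3 -c "
from h import *
a,d=grab('scene','scene8');e=np.load('pics/scene0.npz')['d']
# jaw/pad height
hs=cv2.cvtColor(a,cv2.COLOR_RGB2HSV);m=(hs[...,1]<60)&(hs[...,2]>140)
ys,xs=np.nonzero(m);P=bydepth('scene',np.c_[xs,ys],d);k=(P[:,0]>.595)&(P[:,0]<.63)&(abs(P[:,1]-.072)<.02);print('jaw top',np.median(P[k],0),k.sum())
m=(hs[...,2]<75)&(hs[...,1]<90);ys,xs=np.nonzero(m);P=bydepth('scene',np.c_[xs,ys],d);k=(abs(P[:,0]-.474)<.02)&(abs(P[:,1]-.08)<.02)&(P[:,2]<.065)&(P[:,2]>.045);print('pad',np.median(P[k],0),k.sum())
"; rm -f x
```

```text
[0.472347  0.0809573 0.0484476] [ 0.08108288 -0.46443984 -0.90699538] 14.2
leaf angle -0.061 241 pad angle -0.07586113110246817
jaw top [0.61382657 0.06305911 0.04589447] 41
pad [0.46952215 0.07627993 0.05174514] 172
```

It held by itself for about 3 s with the pad about 7 mm lower. Now I'll press again and swing back.

apply_moves([
  [0, 0, 0, -0.2, 0],
  [0, 0, 0, -0.09, 0],
  [0, 0, 0, -0.02, 0],
  [0, 0, 0, -0.02, 0],
  [0, 0, 0, 0, 0],
])

```text
clock: 14.88
position: [0.472, 0.0809, 0.0289]
ee_rot: [1.46, -2.781, -0.0]
force: [-3.5, -0.4, 9.7]
width: 0.007
gripper_force: 5.0
```

apply_moves([
  [0, 0, 0, -0.02, 0],
  [0, 0, 0, 0, 0],
])

```text
clock: 15.12
position: [0.4718, 0.081, 0.0278]
ee_rot: [1.46, -2.781, -0.0]
force: [-4.3, -0.3, 11.0]
width: 0.002
gripper_force: 5.6
```

apply_moves([
  [0, -0.02, 0, -0.02, 0],
  [0, 0, 0, -0.005, 0],
  [0, 0, 0, 0, 0],
])

```text
clock: 15.5
position: [0.4715, 0.081, 0.0266]
ee_rot: [-1.46, 2.781, -0.0]
force: [-2.3, -0.6, 11.5]
width: 0.002
gripper_force: 5.8
```

apply_moves([
  [0, 0, 0, -0.01, 0],
  [0, 0.013, 0.095, 0, -0.18],
  [0, 0.027, 0.11, 0, -0.2],
  [0, 0.035, 0.105, 0, -0.2],
  [0, 0, 0, 0, 0],
])

```text
clock: 16.12
position: [0.4757, 0.1009, 0.026]
ee_rot: [-1.043, 2.963, 0.001]
force: [-3.9, 3.4, 12.6]
width: 0.0
gripper_force: 6.4
```

apply_moves([
  [0, 0.047, 0.102, 0, -0.2],
  [0, 0.055, 0.097, 0, -0.2],
  [0, 0.067, 0.092, 0, -0.2],
  [0, 0, 0, 0, 0],
])

```text
clock: 16.62
position: [0.4859, 0.1191, 0.0261]
ee_rot: [-0.589, 3.085, 0.002]
force: [-4.4, 5.7, 13.5]
width: 0.007
gripper_force: 6.7
```

apply_moves([
  [0, 0.073, 0.083, 0, -0.2],
  [0, 0.083, 0.075, 0, -0.2],
  [0, 0.088, 0.068, 0, -0.2],
  [0, 0, 0, 0, 0],
])

```text
clock: 17.12
position: [0.501, 0.1334, 0.0263]
ee_rot: [-0.122, 3.138, 0.004]
force: [-3.5, 6.9, 12.5]
width: 0.01
gripper_force: 6.8
```

apply_moves([
  [0, 0.097, 0.058, 0, -0.2],
  [0, 0.1, 0.047, 0, -0.2],
  [0, 0.105, 0.038, 0, -0.2],
  [0, 0, 0, 0, 0],
])

```text
clock: 17.62
position: [0.52, 0.1425, 0.0266]
ee_rot: [0.348, 3.12, 0.006]
force: [-1.4, 7.6, 12.0]
width: 0.004
gripper_force: 6.8
```

```bash
python3 j.py
```

```text
[0.5199616  0.14253022 0.02658993] [-2.58066717  7.64945713 12.91182784] 17.675
leaf angle -1.272 256 pad angle -1.2763267817684496
```

```bash
sed "s/im,d=imaging.get_image('top')/im=np.load('pics\/top0.npz')['im']/" j.py > j0.py; python3 j0.py
```

```text
[0.5199616  0.14253022 0.02658993] [-2.58066717  7.64945713 12.91182784] 17.675
leaf angle -1.251 258 pad angle -1.2763267817684496
```

apply_moves([
  [0, 0, 0.02, 0.02, 0],
  [0, 0, 0, 0.03, 0],
  [0, 0, 0, 0.03, 0],
  [0, 0, 0, 0.03, 0],
  [0, 0, 0, 0.03, 0],
  [0, 0, 0, 0.04, 0],
  [0, 0, 0, 0.1, 0],
  [0, 0, 0, 0.5, 0],
  [0, 0, 0, 0.8, 0],
  [0, -0.5, 0.5, 0.3, 0],
  [0, -0.5, 0.6, 0, 0],
  [0, 0, 0, 0, 0],
])

```text
clock: 19.18
position: [0.4558, 0.2094, 0.1383]
ee_rot: [-0.34, -3.121, -0.002]
force: [1.0, -0.3, -0.9]
width: 0.01
gripper_force: 0.0
```

```bash
python3 j.py; python3 -c "
from h import *
for n in ('scene','top'): grab(n,n+'9')
a=cv2.imread('pics/scene9.png')[140:270,120:290];b=cv2.imread('pics/top9.png')[150:275,140:290]
cv2.imwrite('pics/c9.png',np.hstack([cv2.resize(a,(400,320)),cv2.resize(b,(400,320))]))"; python3 m.py 9 | grep -A1 -E 'blue|wood'
```

```text
[0.45724018 0.20751023 0.1382333 ] [ 1.02727272 -1.1897289   0.21425868] 19.225
leaf angle -1.261 260 pad angle -1.0087053783090587
scene blue [224.7 195.6] [215 190  20  12 127] depth med [0.6123 0.0703 0.0353]
   rect mm [611.4  69.6] [18.9 40.9] 0.79
scene wood [230.  194.2] [196 177  65  39 814] depth med [0.626  0.0571 0.0329]
   rect mm [619.  66.] [143.   54.1] 89.22
--
top blue [211.5 189. ] [201 184  22  10 199] depth med [0.613  0.0735 0.0364]
   rect mm [614.1  73. ] [18.1 42.3] 1.47
top wood [231. 192.] [223 184  24  11  43] depth med [0.6049 0.0397 0.034 ]
   rect mm [614.5  27. ] [20.1 46.3] 1.46
--
blue [0.614  0.0727 0.0327] gap 0.0017
pad [0.5211 0.1414 0.0409] gap 0.0041
```

View pics/c9.png

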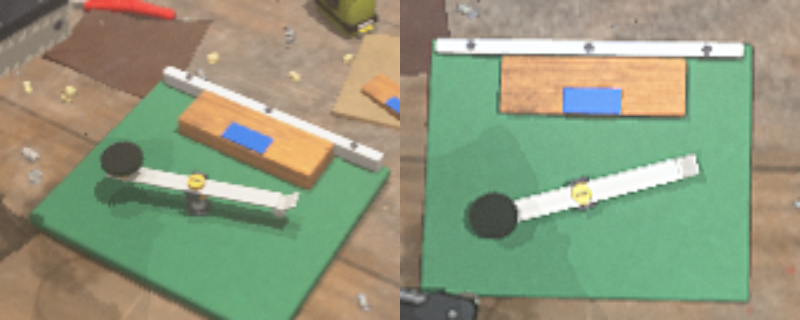

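The clip is back within 0.01 rad of its parked angle, at rest, and the board and strip haven't moved. The arm is clear, so I'm handing in.

```bash
python3 -c "
from cell import arm
print(arm.sign_off())"
```

```text
the job is handed in; nothing more can be done
None
```

The job is handed in: the clip held the blue strip by itself for about 3 s and is parked again within about 0.01 rad of where it started; the highest press reading was about 13.5 N, the board did not move, and it took about 19 s.

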